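# Push the vial shuttle round the L-slot into the measuring position

### The arm

A 6-joint arm with a two-finger parallel gripper is mounted at the origin on the work surface. World frame = base frame: x ahead of the robot, y to its left, z up, the work surface at z = 0. Lengths are in m, angles in rad, forces in N, time in s.
With the tool pointing down it reaches from about 0.225 to 0.875 m from the base axis. Payload 3.4 kg.
Tool frame: the origin (TCP) lies between the finger pads; the fingertips stand 11 mm ahead of it and the grasp point (between the pads) lies 8 mm behind it; z points along the fingers, y is the line along which they close (so a half turn about z gives the same grasp; the last joint's range is limited). The gripper opens to 85 mm and grips with 20 to 120 N. Pads are 22 mm wide; open, the fingers measure 114 mm over their backs; the gripper's body (76 mm by 85 mm) begins 54 mm behind the grasp point. The pads swing forward as they close: fully open they stand 13 mm farther back than shut.
Start: joints at [1.004, 0.276, 1.505, -0, 1.361, -0.121], TCP at [0.248, 0.519, 0.242] pointing down, gripper open.
Joint ranges: [-2.89, 2.89], [-0.75, 2.08], [0.22, 2.7], [-1.18, 4.32], [0.11, 2.71], [-2.7, 2.7]. Speed limits (rad/s): [2.57, 2.57, 3.14, 3.14, 3.14, 3.14].

### API

Orientations are given as a unit quaternion [w, x, y, z].
In Python, from rig import sensors, eyes, manip gives the robot as it stands.
- The arm moves only by the tool drive_tool, never from a script. Its argument "deltas" is a list of rows, each an object with "linear": the shift along the world's x, y, z in mm, a list of three; "twist": the turn about the world's z in degrees; "claw": the opening, from 0 (shut) to 1 (fully open). In form: [{"linear": [tx, ty, tz], "twist": twist, "claw": claw}, ...]. A call has 1 to 12 rows; each row is the pose to reach, as a shift and turn from the pose commanded when the call began; what a row does not reach only later rows make up. A row lasts 1/12 s, in which the tool goes at most 41.7 mm and 7.16 degrees, less where a joint would pass 70% of its speed; a pose out of reach is approached as far as the arm can. A call with a gripper value outside its range is refused whole. The fingers move at their own pace and stop on an object; "squeeze" is the grip in N (left out, the last holds). Time passes only in rows, so rows that repeat a pose let the fingers close. It gives the time, the measured TCP pose, the force, the opening and the grip force at its end, in the units of the state.
- sensors.get_state(): the state, without advancing time (a new reading comes with each control period).
- eyes.get_image(name): name is "side" or "top" or "wrist"; returns the picture (480x640x3 uint8, red, green, blue); there is no depth.
- eyes.camera_model(name): a dict with "intrinsics" (3x3 intrinsics, pixels), "R" (3x3) and "t" (3): a world point X has camera coordinates R X + t. Camera axes: x right, y down, z forward; pixel columns grow to the right and rows downward; lengths in m; the calibration is good to about 2 mm. A picture is of the moment at which its call begins: read the wrist's pose just before it. camera_model takes no time and is no camera call; for the wrist camera it gives the pose at the moment of the call.
- manip.sign_off(): hands the job in; it is judged then, once.
The state is a dict: "clock": time; "qpos": joint angles; "qd": joint speeds; "effort": joint torques, N m; "position": TCP position; "ee_rot": TCP orientation; "contact_force": force on the tool from outside, world axes, zero at the start; "moment": the same for the moment, N m; "width": finger opening in m; "gripper_force": force on a finger pad.
Only numpy, scipy, OpenCV 4.12 (cv2) and the standard library are available. Lean on these libraries where they do the work, as an engineer would, in place of code of your own. Each camera call takes 0.05 s, during which the arm holds its last target. There are 200 camera calls.

### The job

On the white loading deck, push the blue vial shuttle with a fingertip along the long leg of its L-shaped slot to the corner, then push it sideways along the short leg until it is fully home at the end, between the green marks and next to the grey detector head. Only push: do not lift or pinch the shuttle or the vial that rides in it, leave the vial standing in its cup, and leave everything else where it stands.

Things in the scene. Friction and masses are not known exactly. Their poses are not given: they have to be found in the camera images.
- deck: Fixed deck 200 x 200 mm, white plate with top 50 mm above the bench, grey sides. Origin: centre of underside, z up. A 17 mm wide L-slot: its long leg runs along the deck's +x, its short leg along +y; 1.5 mm of play round the pin. Grey detector head on the plate past the short leg: x 28 to 72, y 66 to 96, 42 mm tall. Green marks beside the slot's end.
- slot_start (a point): Outer end of the slot's long leg (pin centre), on the plate's top face; deck frame (-50,-30,50) mm.
- slot_corner (a point): Corner of the slot, where the long leg meets the short leg (pin centre), on the plate's top face; deck frame (50,-30,50) mm.
- slot_end (a point): Closed end of the short leg, home of the shuttle's centre, on the plate's top face; deck frame (50,35,50) mm.
- shuttle: Blue round cup, 40 mm diameter, 30 mm tall, about 0.2 kg, sliding on the plate (1 to 4 N friction), stays where left. A 14 mm pin below runs in the slot; a flange under the plate holds it down (1.5 mm play). Starts in the first 40 mm of the long leg. Origin: centre of the cup's underside, level with the plate's top; z up; spins freely about z. Push any side of the cup.
- vial: Amber vial with white cap, 23 mm diameter, 45 mm tall, standing loose in the shuttle's cup; its foot is 6 mm above the shuttle's underside, so its top stands 51 mm above the plate. Origin at the centre of its underside.
- spare_a: Bystander: amber vial with white cap, 23 mm diameter, 45 mm tall, standing loose on the deck's plate inside the L. Origin at the centre of its underside.
- spare_b: Bystander: amber vial with red cap, 23 mm diameter, 45 mm tall, standing loose on the deck's plate inside the L. Origin at the centre of its underside.
- bottle_a: Bystander: white jar with blue cap, 60 mm diameter, 105 mm tall, loose on the bench close by the deck. Origin at the centre of its underside.
- bottle_b: Bystander: white jar with blue cap, 68 mm diameter, 130 mm tall, loose on the bench. Origin at the centre of its underside.
- beaker: Bystander: glass beaker, 60 mm diameter, 65 mm tall, loose on the bench close to the deck's far side. Origin at the centre of its underside.
- mouse: Bystander: grey computer mouse, 100 x 58 x 26 mm, loose on the bench. Origin at the centre of its underside.
Mind the look-alikes: they are no part of the job. What is meant by the shuttle is not orange or purple, and is the larger of those in its own colour.

How it is judged:
By the outcome, as a careful person would: the job done as asked, in the order asked, and still so for the second after the job is handed in, with the robot touching nothing.
It also fails if it takes over 45 s, if anything falls off the work surface, if the arm or the gripper's body presses on something with over 40 N, if the wrist force passes 120 N, or if a joint passes its speed limit or range.

## Working session

There is one attempt and no reset: what is moved stays moved. The work goes in short steps, Python scripts to look and compute and a tool call to move; the robot and the scene stay as the last step left them, time stands still between calls to the robot, and variables do not carry over. Pictures are saved under pics/ and viewed, at most 10 in all, crops included, and the job is handed in when it is done.

Besides the shell and the picture viewer there is one more tool, called after "Emit:" as name([rows], argument=value, ...), one row to a line, values as JSON. drive_tool: Moves the arm, as the interface text tells. Its arguments: {"type":"object","properties":{"deltas":{"type":"array","items":{"type":"object","properties":{"linear":{"type":"array","items":{"type":"number"}},"twist":{"type":"number"},"claw":{"type":"number"}}}},"squeeze":{"type":"number"}},"required":["deltas"]}

```bash
mkdir -p pics; python3 - <<'E'
from rig import sensors, eyes
import cv2
for n in("top","side"):
    cv2.imwrite(f"pics/{n}0.png",eyes.get_image(n)[:,:,::-1])
    m=eyes.camera_model(n);print(n,m)
s=sensors.get_state();print(s)
E
```

```text
top {'intrinsics': array([[468.58300585,   0.        , 313.46119077],
       [  0.        , 468.58300585, 245.12662552],
       [  0.        ,   0.        ,   1.        ]]), 'R': array([[ 0.01205261, -0.99990402,  0.00683274],
       [-0.99491306, -0.01267536, -0.09993669],
       [ 0.1000137 , -0.00559348, -0.99497034]]), 't': array([-0.02344306,  0.56903983,  1.1594778 ])}
side {'intrinsics': array([[501.35148278,   0.        , 320.4068546 ],
       [  0.        , 501.35148278, 239.71400685],
       [  0.        ,   0.        ,   1.        ]]), 'R': array([[ 0.90775318, -0.41873767, -0.02535599],
       [-0.22439377, -0.43360208, -0.87271798],
       [ 0.35444548,  0.79790225, -0.48756579]]), 't': array([-0.5197054 ,  0.1685113 ,  1.03912516])}
{'clock': 0.1, 'qpos': array([ 1.00395485e+00,  2.76568496e-01,  1.50600759e+00,  1.41778300e-05,
        1.36071613e+00, -1.21003777e-01]), 'qd': array([-5.18284306e-05,  2.85352546e-04, -3.81405508e-03, -1.35299850e-03,
       -1.80121059e-04,  1.47456034e-04]), 'effort': array([ 2.38918488e-03, -4.17697871e+01, -2.46407104e+01, -1.11883905e-04,
        5.86182548e-03, -4.18101095e-06]), 'position': array([0.24770473, 0.51840662, 0.24150483]), 'ee_rot': array([-2.93056496e-04,  2.21078558e-01,  9.75255633e-01, -7.97677869e-04]), 'contact_force': array([-0.21888161,  0.94741185,  0.36659641]), 'moment': array([-0.03384679, -0.04271807, -0.00877479]), 'gripper_force': 0.0, 'width': 0.08562930122437869}
```

View pics/top0.png

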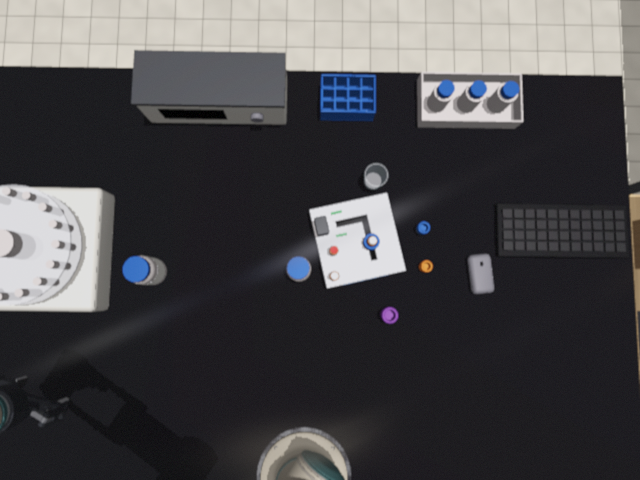

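View pics/side0.png

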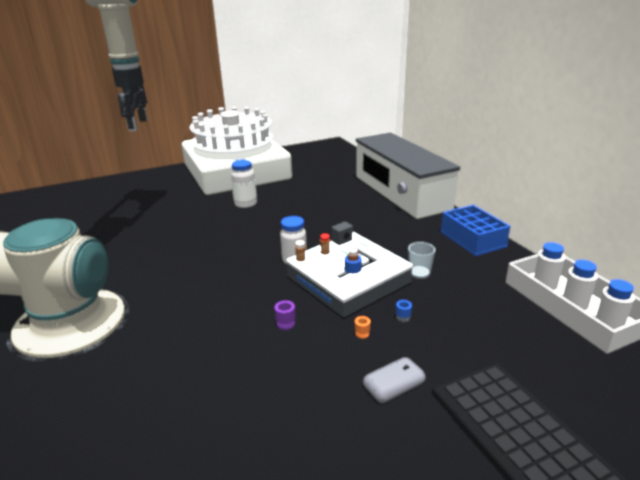

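The top view shows the white deck around (358,240). The shuttle is at (372,241), the slot corner is near (368,218), and the slot end is near (338,222) beside the grey head at (321,226). The jar stands close by at (298,269) and the beaker at (375,176). The spare vials are at (333,251) and (334,276).

```bash
cat > h.py <<'E'
import numpy as np, cv2
from rig import sensors, eyes
def cast(n,uv,z,m=None):
    m=m or eyes.camera_model(n);K,R,t=m["intrinsics"],np.array(m["R"]),np.array(m["t"])
    d=R.T@np.linalg.inv(K)@np.array([uv[0],uv[1],1.]);c=-R.T@t
    return c+d*(z-c[2])/d[2]
def proj(n,X,m=None):
    m=m or eyes.camera_model(n);p=np.array(m["intrinsics"])@(np.array(m["R"])@X+m["t"]);return p[:2]/p[2]
def deck(img):
    w=((img.min(2)>150)).astype(np.uint8);w[:180]=0;w[300:]=0;w[:,:300]=0;w[:,415:]=0
    w=cv2.morphologyEx(w,cv2.MORPH_OPEN,np.ones((3,3)))
    cs,_=cv2.findContours(w,0,1);c=max(cs,key=cv2.contourArea)
    h=cv2.convexHull(c).reshape(-1,2)
    P=np.array([cast("top",p+0.0,.05)[:2] for p in h])*1000
    return cv2.minAreaRect(P.astype(np.float32))
E
python3 - <<'E'
from h import *
img=eyes.get_image("top");r=deck(img);print(r)
cv2.imwrite("pics/c.png",cv2.resize(img[160:310,270:430,::-1],(800,750),interpolation=2)[75:675])
c=np.array(r[0]);b=cv2.boxPoints(r);print(b)
a=np.deg2rad(r[2])
# choose deck x axis closest to world x
k=[a+i*np.pi/2 for i in range(4)];a=min(k,key=lambda v:abs(np.arctan2(np.sin(v),np.cos(v))));a=np.arctan2(np.sin(a),np.cos(a));print("yaw",np.rad2deg(a))
R=np.array([[np.cos(a),-np.sin(a)],[np.sin(a),np.cos(a)]])
for n,q in dict(start=(-50,-30),corner=(50,-30),end=(50,35)).items():
    w=c+R@np.array(q);print(n,w,proj("top",np.r_[w/1000,.05]))
hsv=cv2.cvtColor(img,cv2.COLOR_RGB2HSV)
m=((hsv[...,0]>100)&(hsv[...,0]<125)&(hsv[...,1]>130)&(hsv[...,2]>60)).astype(np.uint8)
n,l,st,ce=cv2.connectedComponentsWithStats(m)
for i in range(1,n):
    if st[i,4]>25: print(st[i],ce[i],(cast("top",ce[i],.08)*1000).round())
for nme,uv,z in(("cap_shut",(372.5,240),.101),("spare_b",(333.5,250.5),.095),("spare_a",(334.5,275.5),.095),("jarcap",(298.5,269),.105),("beaker",(375.5,176),.06)):
    print(nme,(R.T@(cast("top",uv,z)[:2]*1000-c)).round(),cast("top",uv,z).round(3))
E
```

```text
((582.5520629882812, -124.42134094238281), (202.0301513671875, 201.7740936279297), 13.295296669006348)
[[ 461.04343    -49.46872  ]
 [ 507.4454    -245.83481  ]
 [ 704.06067   -199.37396  ]
 [ 657.6587      -3.0078735]]
yaw 13.295296669006348
start [ 540.79127078 -165.11576604] [373.21042101 256.42968464]
corner [ 638.11104617 -142.11878109] [364.01447355 217.58624056]
end [623.16300595 -78.86092708] [338.74386599 223.16590645]
[ 320   73   57   48 2668] [347.77511244  96.46289355] [940. -98.  80.]
[438  80  16  17 206] [445.38349515  88.2815534 ] [ 965. -343.   80.]
[469  81  17  17 213] [477.31455399  88.95774648] [ 964. -423.   80.]
[501  81  18  17 227] [509.70484581  89.26431718] [ 965. -505.   80.]
[416 220  15  15 166] [423.35542169 227.21686747] [ 611. -284.   80.]
[364 233  15  18  84] [369.05952381 243.21428571] [ 571. -151.   80.]
[122 255  28  28 589] [134.85568761 268.72665535] [502. 413.  80.]
[287 258  22  21 344] [297.68313953 267.94767442] [508.  21.  80.]
cap_shut [-14. -30.] [ 0.576 -0.157  0.101]
spare_b [-18.  66.] [ 0.55  -0.064  0.095]
spare_a [-76.  77.] [ 0.491 -0.067  0.095]
jarcap [-43. 157.] [0.505 0.019 0.105]
beaker [145. -81.] [ 0.742 -0.17   0.06 ]
```

View pics/c.png

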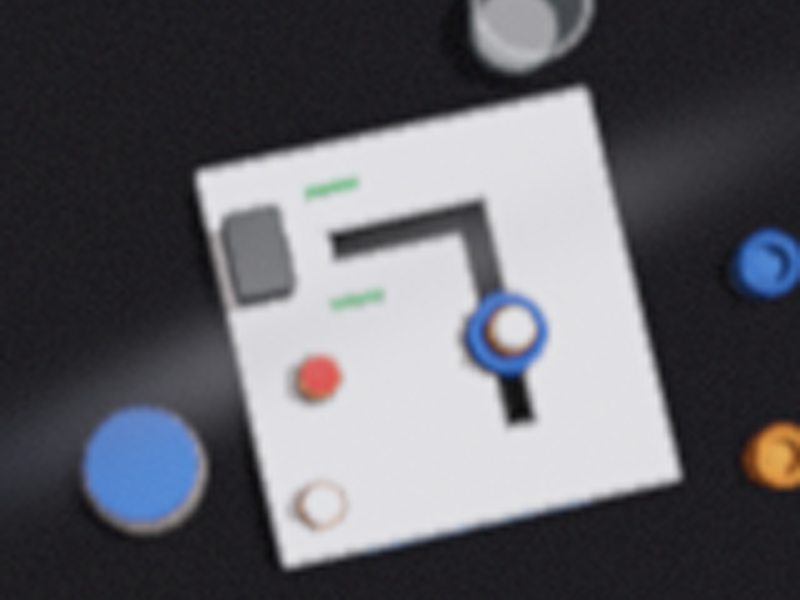

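The crop shows the shuttle at deck coordinates of about (-14,-30), with the slot corner and end matching the computed frame. I'll shut the gripper, align it with the deck, and move behind the shuttle at height.

Emit:
drive_tool([
  {"linear": [142,-343,0],"twist": -51.2,"claw": 0},
  {"linear": [142,-343,0],"twist": -51.2,"claw": 0},
  {"linear": [142,-343,0],"twist": -51.2,"claw": 0},
  {"linear": [142,-343,0],"twist": -51.2,"claw": 0},
  {"linear": [142,-343,0],"twist": -51.2,"claw": 0},
  {"linear": [142,-343,0],"twist": -51.2,"claw": 0},
  {"linear": [142,-343,0],"twist": -51.2,"claw": 0},
  {"linear": [142,-343,0],"twist": -51.2,"claw": 0},
  {"linear": [142,-343,0],"twist": -51.2,"claw": 0},
  {"linear": [142,-343,0],"twist": -51.2,"claw": 0},
  {"linear": [142,-343,0],"twist": -51.2,"claw": 0},
])

```text
clock: 1.07
position: [0.3905, 0.1741, 0.2422]
ee_rot: [-0.0, 0.623, 0.782, -0.0]
contact_force: [-0.5, 0.5, 0.2]
width: -0.0
gripper_force: 0.0
```

Emit:
drive_tool([
  {"linear": [141,-343,0],"twist": 0,"claw": 0},
  {"linear": [141,-343,0],"twist": 0,"claw": 0},
  {"linear": [141,-343,0],"twist": 0,"claw": 0},
  {"linear": [141,-343,0],"twist": 0,"claw": 0},
  {"linear": [141,-343,0],"twist": 0,"claw": 0},
  {"linear": [141,-343,0],"twist": 0,"claw": 0},
  {"linear": [141,-343,0],"twist": 0,"claw": 0},
  {"linear": [141,-343,0],"twist": 0,"claw": 0},
  {"linear": [141,-343,0],"twist": 0,"claw": 0},
  {"linear": [141,-343,0],"twist": 0,"claw": 0},
  {"linear": [141,-343,0],"twist": 0,"claw": 0},
])

```text
clock: 1.98
position: [0.5319, -0.167, 0.2414]
ee_rot: [-0.001, 0.621, 0.784, 0.0]
contact_force: [-0.3, 0.3, -0.5]
width: 0.0001
gripper_force: 0.0
```

```bash
cat > w.py <<'E'
from h import *
import sys
from scipy.spatial.transform import Rotation as Ro
c=np.array([582.55,-124.42]);a=np.deg2rad(13.295);R=np.array([[np.cos(a),-np.sin(a)],[np.sin(a),np.cos(a)]])
s=sensors.get_state();p=s["position"]*1000
w,x,y,z=s["ee_rot"];M=Ro.from_quat([x,y,z,w]).as_matrix()
print("t",s["clock"],"tcp",p.round(1),"deck",(R.T@(p[:2]-c)).round(1),"toolY deg",np.rad2deg(np.arctan2(M[1,1],M[0,1])).round(2),"F",s["contact_force"].round(1),"w",s["width"],"z",M[:,2].round(3))
if len(sys.argv)>1:
    n,f=sys.argv[1:3];m=eyes.camera_model(n);im=eyes.get_image(n)
    if n=="top": im=cv2.resize(im[175:295,270:430],(800,600),interpolation=2)
    if n=="side": im=cv2.resize(im[180:330,250:450],(800,600),interpolation=2)
    cv2.imwrite(f"pics/{f}.png",im[:,:,::-1])
E
python3 w.py wrist w1
```

```text
t 1.9833 tcp [ 531.9 -167.   241.4] deck [-59.1 -29.8] toolY deg 13.21 F [-0.3  0.3 -0.5] w 6.216880298683073e-05 z [-0.001  0.002 -1.   ]
```

View pics/w1.png

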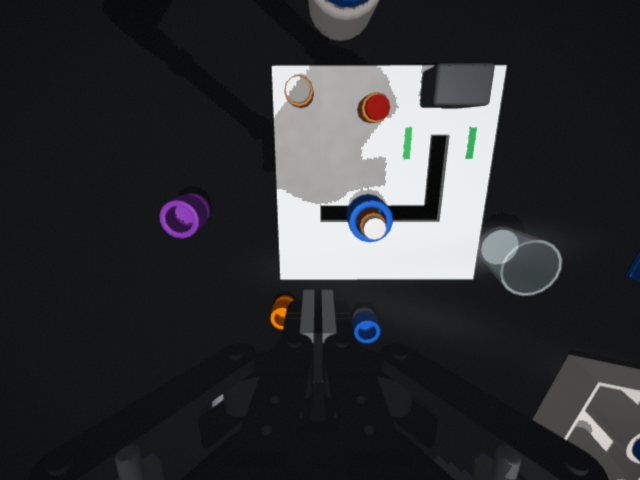

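The wrist view shows the shuttle rim at (370,219), the slot corner near (434,213), the slot end near (439,135), and deck corners at (281,279) and (474,279). I'll check these against the deck frame.

```bash
cat >> w.py <<'E'
    if n=="wrist":
        D=lambda u,v,z:(R.T@(cast("wrist",(u,v),z,m)[:2]*1000-c)).round(1)
        print("dc",D(281,279,.05),D(474,279,.05),D(506,66,.05),D(273,66,.05),"rim",D(370,219,.08),"slotL",D(320,213,.05),"end",D(439,135,.05))
E
python3 w.py wrist w2
```

```text
t 2.0333 tcp [ 531.  -165.7  241.5] deck [-59.6 -28.3] toolY deg 13.29 F [-0.3  0.4  0.8] w -3.35339162037807e-05 z [-0.002  0.002 -1.   ]
dc [ -97.1 -102.8] [ 103.5 -102.9] [101.8  96.9] [-97.  97.] rim [-12.4 -30. ] slotL [-56.7 -32.2] end [51.  40.5]
```

Emit:
drive_tool([
  {"linear": [0,0,-40],"twist": 0,"claw": 0},
  {"linear": [0,0,-80],"twist": 0,"claw": 0},
  {"linear": [0,0,-110],"twist": 0,"claw": 0},
  {"linear": [0,0,-135],"twist": 0,"claw": 0},
  {"linear": [0,0,-155],"twist": 0,"claw": 0},
  {"linear": [0,0,-165],"twist": 0,"claw": 0},
  {"linear": [0,0,-170],"twist": 0,"claw": 0},
  {"linear": [0,0,-170],"twist": 0,"claw": 0},
])

```text
clock: 2.75
position: [0.5307, -0.1658, 0.0721]
ee_rot: [-0.001, 0.62, 0.785, 0.0]
contact_force: [-0.3, 0.3, -0.1]
width: 0.0
gripper_force: 0.0
```

```bash
python3 w.py
```

```text
t 2.75 tcp [ 530.7 -165.8   72.1] deck [-60.  -28.3] toolY deg 13.35 F [-0.3  0.3 -0.1] w 3.423510294056648e-05 z [-0.001  0.001 -1.   ]
```

Emit:
drive_tool([
  {"linear": [2.9,0.7,0]},
  {"linear": [5.8,1.2,0]},
  {"linear": [8.8,1.9,0]},
  {"linear": [11.7,2.6,0]},
  {"linear": [14.6,3.2,0]},
  {"linear": [17.5,3.9,0]},
  {"linear": [20.4,4.6,0]},
  {"linear": [23.4,5.3,0]},
  {"linear": [26.3,5.9,0]},
  {"linear": [29.2,6.6,0]},
  {"linear": [32.1,7.3,0]},
  {"linear": [35,8,0]},
])

```text
$.deltas[0]: bad value
```

```bash
python3 w.py wrist w3
```

```text
t 2.75 tcp [ 530.7 -165.8   72.1] deck [-60.  -28.3] toolY deg 13.35 F [-0.3  0.3 -0.1] w 3.423510294056648e-05 z [-0.001  0.001 -1.   ]
dc [-77.5 -22.1] [ 18.  -22.1] [17. 73.] [-77.5  72.9] rim [-39.7  17. ] slotL [-58.3  11.5] end [-7.1 46.2]
```

View pics/w3.png

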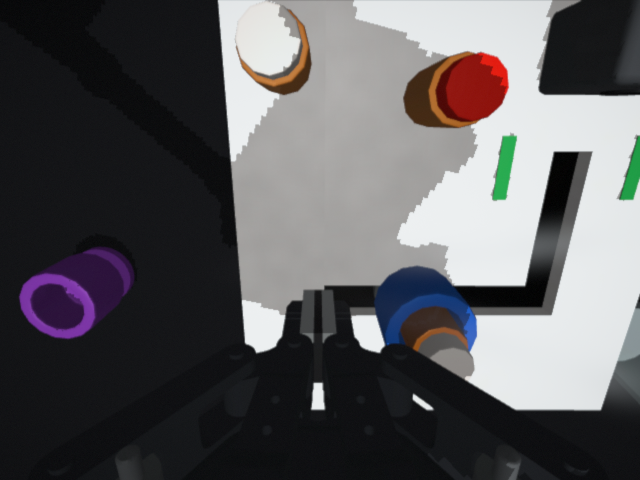

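The move was refused because the rows need every field. In the picture the fingertip at (318,310) is behind the cup at (425,310), lined up with the slot. I'll resend with all fields.

Emit:
drive_tool([
  {"linear": [2.9,0.6,0],"twist": 0,"claw": 0},
  {"linear": [5.8,1.2,0],"twist": 0,"claw": 0},
  {"linear": [8.8,1.9,0],"twist": 0,"claw": 0},
  {"linear": [11.7,2.6,0],"twist": 0,"claw": 0},
  {"linear": [14.6,3.2,0],"twist": 0,"claw": 0},
  {"linear": [17.5,3.9,0],"twist": 0,"claw": 0},
  {"linear": [20.4,4.6,0],"twist": 0,"claw": 0},
  {"linear": [23.4,5.3,0],"twist": 0,"claw": 0},
  {"linear": [26.3,5.9,0],"twist": 0,"claw": 0},
  {"linear": [29.2,6.6,0],"twist": 0,"claw": 0},
  {"linear": [32.1,7.3,0],"twist": 0,"claw": 0},
  {"linear": [35,8,0],"twist": 0,"claw": 0},
])

```text
clock: 3.8
position: [0.5661, -0.1591, 0.0723]
ee_rot: [-0.0, 0.621, 0.784, -0.0]
contact_force: [-3.4, -1.1, 3.2]
width: -0.0001
gripper_force: 1.7
```

```bash
python3 w.py
```

```text
t 3.8 tcp [ 566.1 -159.1   72.3] deck [-24.  -29.9] toolY deg 13.26 F [-3.4 -1.1  3.2] w -7.107986761113504e-05 z [-0.  0. -1.]
```

Emit:
drive_tool([
  {"linear": [2.9,0.7,0],"twist": 0,"claw": 0},
  {"linear": [5.8,1.4,0],"twist": 0,"claw": 0},
  {"linear": [8.8,2.1,0],"twist": 0,"claw": 0},
  {"linear": [11.7,2.8,0],"twist": 0,"claw": 0},
  {"linear": [14.6,3.4,0],"twist": 0,"claw": 0},
  {"linear": [17.5,4.1,0],"twist": 0,"claw": 0},
  {"linear": [20.4,4.8,0],"twist": 0,"claw": 0},
  {"linear": [23.4,5.5,0],"twist": 0,"claw": 0},
  {"linear": [26.3,6.2,0],"twist": 0,"claw": 0},
  {"linear": [29.2,6.9,0],"twist": 0,"claw": 0},
])

```text
clock: 4.63
position: [0.5949, -0.152, 0.0723]
ee_rot: [-0.0, 0.621, 0.784, -0.0]
contact_force: [-4.1, -0.4, 4.4]
width: -0.0005
gripper_force: 2.4
```

```bash
python3 w.py wrist w4
```

```text
t 4.6333 tcp [ 594.9 -152.    72.3] deck [  5.7 -29.7] toolY deg 13.26 F [-4.1 -0.4  4.4] w -0.00047905962675968885 z [-0.001  0.    -1.   ]
dc [-11.8 -23.6] [ 83.8 -23.7] [82.9 71.4] [-11.6  71.5] rim [26.1 15.5] slotL [ 7.5 10. ] end [58.8 44.6]
```

View pics/w4.png

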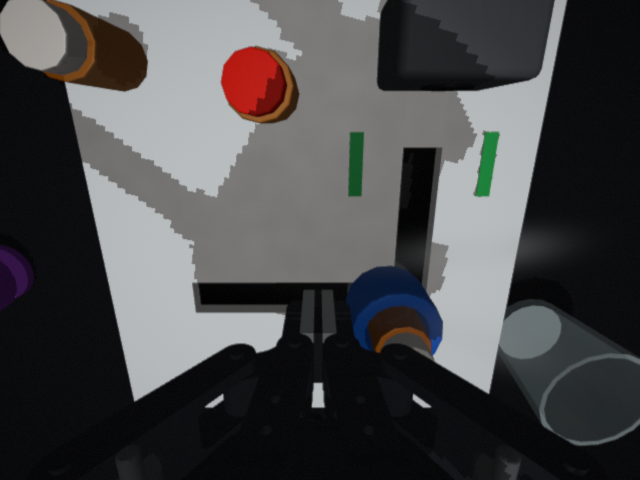

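The cup at (395,310) is in front of the fingertip and about 10 mm short of the corner, with the vial standing. I'll continue slowly.

Emit:
drive_tool([
  {"linear": [1.5,0.3,0],"twist": 0,"claw": 0},
  {"linear": [2.9,0.7,0],"twist": 0,"claw": 0},
  {"linear": [4.4,1.0,0],"twist": 0,"claw": 0},
  {"linear": [5.8,1.4,0],"twist": 0,"claw": 0},
  {"linear": [7.3,1.7,0],"twist": 0,"claw": 0},
  {"linear": [8.3,1.9,0],"twist": 0,"claw": 0},
])

```text
clock: 5.18
position: [0.6026, -0.1497, 0.0721]
ee_rot: [-0.001, 0.621, 0.784, -0.0]
contact_force: [-6.6, 1.1, 4.1]
width: -0.0004
gripper_force: 2.8
```

Emit:
drive_tool([
  {"linear": [0.7,0.2,0],"twist": 0,"claw": 0},
  {"linear": [1.4,0.3,0],"twist": 0,"claw": 0},
])

```text
clock: 5.35
position: [0.6039, -0.1494, 0.0721]
ee_rot: [-0.001, 0.621, 0.784, -0.0]
contact_force: [-5.1, 2.1, 3.6]
width: -0.0001
gripper_force: 2.6
```

Emit:
drive_tool([
  {"linear": [0.7,0.2,0],"twist": 0,"claw": 0},
  {"linear": [1.4,0.3,0],"twist": 0,"claw": 0},
])

```text
clock: 5.52
position: [0.6054, -0.149, 0.0721]
ee_rot: [-0.001, 0.621, 0.784, 0.0]
contact_force: [-5.2, 1.2, 3.9]
width: 0.0001
gripper_force: 2.4
```

```bash
python3 w.py
```

```text
t 5.5167 tcp [ 605.4 -149.    72.1] deck [ 16.6 -29.2] toolY deg 13.25 F [-5.2  1.2  3.9] w 0.00011010758342749294 z [-0.002  0.001 -1.   ]
```

Not at the stop yet.

Emit:
drive_tool([
  {"linear": [0.7,0.2,0],"twist": 0,"claw": 0},
  {"linear": [1.4,0.3,0],"twist": 0,"claw": 0},
])

```text
clock: 5.68
position: [0.6069, -0.1486, 0.072]
ee_rot: [-0.001, 0.621, 0.784, 0.0]
contact_force: [-4.6, 1.4, 3.3]
width: -0.0001
gripper_force: 2.3
```

Emit:
drive_tool([
  {"linear": [0.7,0.2,0],"twist": 0,"claw": 0},
  {"linear": [1.4,0.3,0],"twist": 0,"claw": 0},
])

```text
clock: 5.85
position: [0.6084, -0.1483, 0.072]
ee_rot: [-0.001, 0.621, 0.784, 0.0]
contact_force: [-3.8, 1.0, 3.0]
width: 0.0002
gripper_force: 2.1
```

```bash
python3 w.py top t2
```

```text
t 5.85 tcp [ 608.4 -148.3   72. ] deck [ 19.6 -29.2] toolY deg 13.25 F [-3.8  1.   3. ] w 0.000174397721386238 z [-0.002  0.002 -1.   ]
```

Emit:
drive_tool([
  {"linear": [0.7,0.2,0],"twist": 0,"claw": 0},
  {"linear": [1.4,0.3,0],"twist": 0,"claw": 0},
])

```text
clock: 6.07
position: [0.6089, -0.1482, 0.072]
ee_rot: [-0.002, 0.621, 0.784, -0.001]
contact_force: [-7.6, 1.8, 6.0]
width: -0.0004
gripper_force: 3.8
```

Emit:
drive_tool([
  {"linear": [0.7,0.2,0],"twist": 0,"claw": 0},
  {"linear": [1.4,0.3,0],"twist": 0,"claw": 0},
])

```text
clock: 6.23
position: [0.6091, -0.148, 0.0721]
ee_rot: [-0.003, 0.621, 0.784, -0.001]
contact_force: [-10.6, 0.1, 8.2]
width: 0.0001
gripper_force: 5.2
```

```bash
python3 w.py top t3
```

```text
t 6.2333 tcp [ 609.1 -148.    72.1] deck [ 20.4 -29.1] toolY deg 13.29 F [-10.6   0.1   8.2] w 0.0001356481936469577 z [-0.006  0.001 -1.   ]
```

View pics/t3.png

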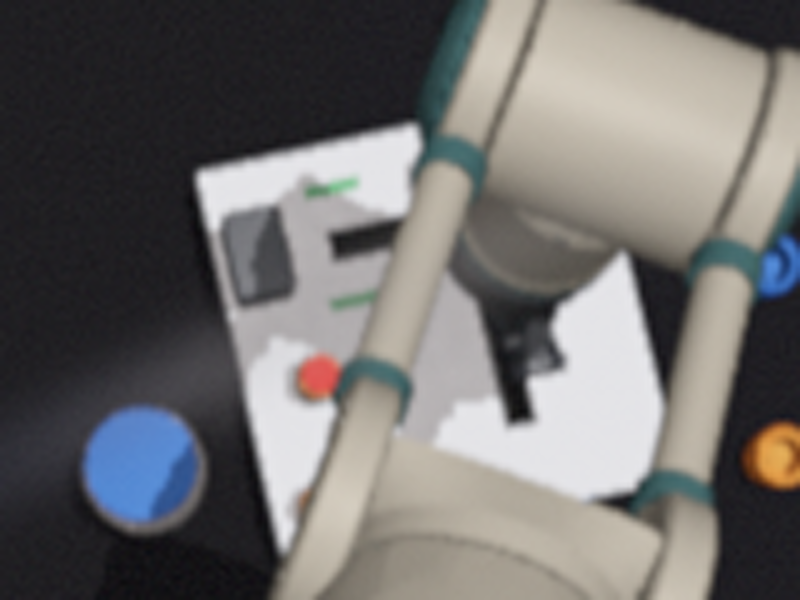

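The force climbs while the tool stands still, so the shuttle is at the corner stop. I'll back off and go round to its -y side.

Emit:
drive_tool([
  {"linear": [-5,-1.2,0],"twist": 0,"claw": 0},
  {"linear": [-16.5,-3.9,0],"twist": 0,"claw": 0},
  {"linear": [-12.6,-20.4,0],"twist": 0,"claw": 0},
  {"linear": [-8.7,-37,0],"twist": 0,"claw": 0},
  {"linear": [-4.8,-53.5,0],"twist": 0,"claw": 0},
  {"linear": [-4.8,-53.5,0],"twist": 0,"claw": 0},
  {"linear": [10,-50,0],"twist": 0,"claw": 0},
  {"linear": [26,-46.2,0],"twist": 0,"claw": 0},
  {"linear": [40.9,-42.7,0],"twist": 0,"claw": 0},
  {"linear": [40.9,-42.7,0],"twist": 0,"claw": 0},
])

```text
clock: 7.12
position: [0.6564, -0.192, 0.0722]
ee_rot: [0.002, 0.621, 0.784, 0.001]
contact_force: [0.5, -0.3, -0.4]
width: -0.0
gripper_force: 0.0
```

```bash
python3 w.py wrist w5
```

```text
t 7.1167 tcp [ 656.4 -192.    72.2] deck [ 56.3 -82.7] toolY deg 13.25 F [ 0.5 -0.3 -0.4] w -2.2753918439170444e-05 z [ 0.004 -0.    -1.   ]
dc [ 39.  -76.6] [134.7 -76.9] [133.8  18.4] [39.2 18.5] rim [ 76.7 -37.5] slotL [ 58.3 -43. ] end [109.6  -8.4]
```

View pics/w5.png

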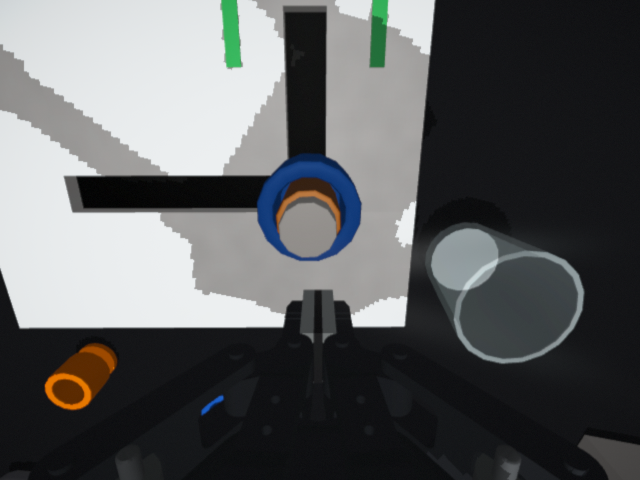

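The cup at (309,207) is at the corner with the vial upright, and the fingertip at (318,310) is about 3 mm too far in +x. I'll correct that while starting the push along deck +y.

Emit:
drive_tool([
  {"linear": [-2.9,-0.7,0],"twist": 0,"claw": 0},
  {"linear": [-3.8,3.2,0],"twist": 0,"claw": 0},
  {"linear": [-4.7,7.1,0],"twist": 0,"claw": 0},
  {"linear": [-5.7,11,0],"twist": 0,"claw": 0},
  {"linear": [-6.4,13.9,0],"twist": 0,"claw": 0},
  {"linear": [-7.1,16.8,0],"twist": 0,"claw": 0},
  {"linear": [-7.8,19.7,0],"twist": 0,"claw": 0},
  {"linear": [-8.5,22.6,0],"twist": 0,"claw": 0},
  {"linear": [-9.1,25.5,0],"twist": 0,"claw": 0},
  {"linear": [-9.8,28.4,0],"twist": 0,"claw": 0},
  {"linear": [-10.5,31.3,0],"twist": 0,"claw": 0},
  {"linear": [-11.2,34.2,0],"twist": 0,"claw": 0},
])

```text
clock: 8.17
position: [0.6418, -0.157, 0.0725]
ee_rot: [0.0, 0.621, 0.784, 0.0]
contact_force: [0.5, -2.3, 1.0]
width: 0.0
gripper_force: 0.9
```

```bash
python3 w.py
```

```text
t 8.1667 tcp [ 641.8 -157.    72.5] deck [ 50.1 -45.4] toolY deg 13.26 F [ 0.5 -2.3  1. ] w 1.2180407550620308e-05 z [ 0.001 -0.    -1.   ]
```

Emit:
drive_tool([
  {"linear": [-0.7,2.9,0],"twist": 0,"claw": 0},
  {"linear": [-1.4,5.8,0],"twist": 0,"claw": 0},
  {"linear": [-2.1,8.8,0],"twist": 0,"claw": 0},
  {"linear": [-2.8,11.7,0],"twist": 0,"claw": 0},
  {"linear": [-3.4,14.6,0],"twist": 0,"claw": 0},
  {"linear": [-4.1,17.5,0],"twist": 0,"claw": 0},
  {"linear": [-4.8,20.4,0],"twist": 0,"claw": 0},
  {"linear": [-5.5,23.4,0],"twist": 0,"claw": 0},
  {"linear": [-6.2,26.3,0],"twist": 0,"claw": 0},
  {"linear": [-6.9,29.2,0],"twist": 0,"claw": 0},
  {"linear": [-7.6,32.1,0],"twist": 0,"claw": 0},
])

```text
clock: 9.08
position: [0.6346, -0.1251, 0.0727]
ee_rot: [0.001, 0.621, 0.784, 0.0]
contact_force: [3.6, -3.3, 2.0]
width: -0.0002
gripper_force: 2.0
```

Emit:
drive_tool([
  {"linear": [-0.3,1.5,0],"twist": 0,"claw": 0},
  {"linear": [-0.7,2.9,0],"twist": 0,"claw": 0},
  {"linear": [-1.0,4.4,0],"twist": 0,"claw": 0},
  {"linear": [-1.4,5.8,0],"twist": 0,"claw": 0},
])

```text
clock: 9.42
position: [0.6332, -0.1195, 0.0727]
ee_rot: [0.001, 0.621, 0.784, 0.0]
contact_force: [3.2, -4.0, 2.9]
width: -0.0001
gripper_force: 2.3
```

```bash
python3 w.py
```

```text
t 9.4167 tcp [ 633.2 -119.5   72.7] deck [50.4 -6.8] toolY deg 13.26 F [ 3.2 -4.   2.9] w -7.919346506691265e-05 z [ 0.002 -0.001 -1.   ]
```

Emit:
drive_tool([
  {"linear": [-0.3,1.5,0],"twist": 0,"claw": 0},
  {"linear": [-0.7,2.9,0],"twist": 0,"claw": 0},
  {"linear": [-1.0,4.4,0],"twist": 0,"claw": 0},
  {"linear": [-1.4,5.8,0],"twist": 0,"claw": 0},
])

```text
clock: 9.75
position: [0.6317, -0.1137, 0.0726]
ee_rot: [0.001, 0.621, 0.784, 0.0]
contact_force: [2.3, -2.9, 1.5]
width: -0.0003
gripper_force: 2.3
```

Emit:
drive_tool([
  {"linear": [-0.2,0.7,0],"twist": 0,"claw": 0},
  {"linear": [-0.3,1.4,0],"twist": 0,"claw": 0},
])

```text
clock: 9.92
position: [0.6314, -0.1122, 0.0726]
ee_rot: [0.001, 0.621, 0.784, 0.0]
contact_force: [2.9, -3.6, 1.7]
width: 0.0002
gripper_force: 2.2
```

Emit:
drive_tool([
  {"linear": [-0.2,0.7,0],"twist": 0,"claw": 0},
  {"linear": [-0.3,1.4,0],"twist": 0,"claw": 0},
])

```text
clock: 10.08
position: [0.6311, -0.1109, 0.0726]
ee_rot: [0.001, 0.621, 0.784, 0.0]
contact_force: [3.5, -3.8, 2.3]
width: 0.0001
gripper_force: 2.2
```

```bash
python3 w.py
```

```text
t 10.0833 tcp [ 631.1 -110.9   72.6] deck [50.4  2. ] toolY deg 13.26 F [ 3.5 -3.8  2.3] w 7.924696666366743e-05 z [ 0.001 -0.001 -1.   ]
```

Emit:
drive_tool([
  {"linear": [-0.2,0.7,0],"twist": 0,"claw": 0},
  {"linear": [-0.3,1.4,0],"twist": 0,"claw": 0},
])

```text
clock: 10.25
position: [0.6308, -0.1095, 0.0726]
ee_rot: [0.001, 0.621, 0.784, 0.0]
contact_force: [3.8, -3.3, 2.7]
width: 0.0002
gripper_force: 2.2
```

Emit:
drive_tool([
  {"linear": [-0.2,0.7,0],"twist": 0,"claw": 0},
  {"linear": [-0.3,1.4,0],"twist": 0,"claw": 0},
])

```text
clock: 10.42
position: [0.6304, -0.1081, 0.0726]
ee_rot: [0.001, 0.621, 0.784, 0.0]
contact_force: [3.6, -4.1, 3.4]
width: 0.0002
gripper_force: 2.2
```

Emit:
drive_tool([
  {"linear": [-0.2,0.7,0],"twist": 0,"claw": 0},
  {"linear": [-0.3,1.4,0],"twist": 0,"claw": 0},
])

```text
clock: 10.58
position: [0.6304, -0.1075, 0.0728]
ee_rot: [0.001, 0.621, 0.784, -0.0]
contact_force: [3.7, -6.4, 2.9]
width: 0.0001
gripper_force: 3.8
```

```bash
python3 w.py
```

```text
t 10.5833 tcp [ 630.4 -107.5   72.8] deck [50.4  5.4] toolY deg 13.29 F [ 3.7 -6.4  2.9] w 0.00014135352827363725 z [ 0.002 -0.002 -1.   ]
```

Contact with the end stop is starting. One firmer nudge should confirm it, then I'll back off and lift away.

Emit:
drive_tool([
  {"linear": [-0.2,0.7,0],"twist": 0,"claw": 0},
  {"linear": [-0.4,1.6,0],"twist": 0,"claw": 0},
  {"linear": [-0.4,1.6,0],"twist": 0,"claw": 0},
])

```text
clock: 10.83
position: [0.6304, -0.1073, 0.0731]
ee_rot: [0.003, 0.62, 0.784, -0.001]
contact_force: [3.5, -8.4, 2.9]
width: 0.0001
gripper_force: 4.6
```

Emit:
drive_tool([
  {"linear": [0.5,-2,0],"twist": 0,"claw": 0},
  {"linear": [2,-8,0],"twist": 0,"claw": 0},
  {"linear": [5,-20,0],"twist": 0,"claw": 0},
  {"linear": [9,-40,0],"twist": 0,"claw": 0},
  {"linear": [9,-40,30],"twist": 0,"claw": 0},
  {"linear": [9,-60,70],"twist": 0,"claw": 0},
  {"linear": [-20,-80,110],"twist": 0,"claw": 0},
  {"linear": [-50,-100,140],"twist": 0,"claw": 0},
  {"linear": [-70,-130,160],"twist": 0,"claw": 0},
  {"linear": [-90,-160,170],"twist": 0,"claw": 0},
  {"linear": [-90,-180,170],"twist": 0,"claw": 0},
  {"linear": [-90,-180,170],"twist": 0,"claw": 0},
])

```text
clock: 11.83
position: [0.5371, -0.2903, 0.2437]
ee_rot: [0.001, 0.623, 0.782, -0.001]
contact_force: [1.3, 0.2, -0.2]
width: 0.0
gripper_force: 0.0
```

```bash
python3 w.py top t4
```

```text
t 11.8333 tcp [ 537.1 -290.3  243.7] deck [ -82.4 -150.9] toolY deg 12.97 F [ 1.3  0.2 -0.2] w 2.2026786697020314e-05 z [ 0.    -0.004 -1.   ]
```

View pics/t4.png

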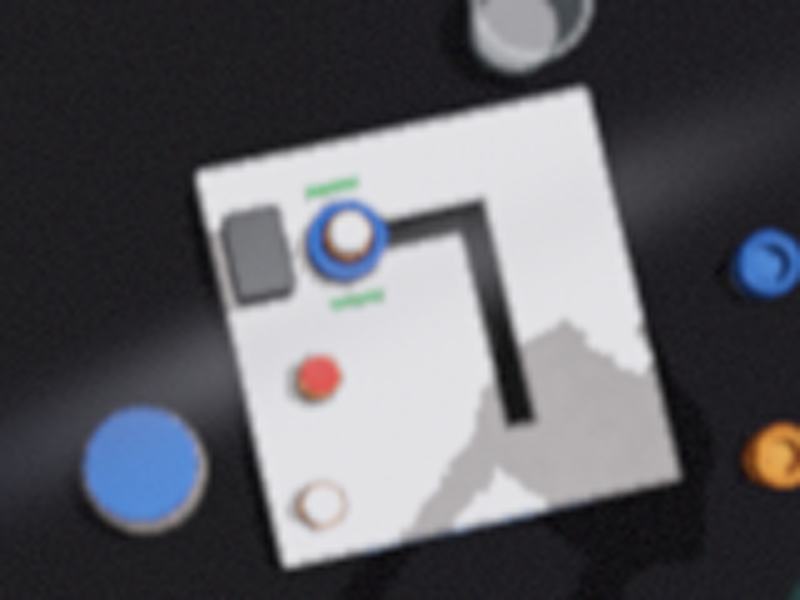

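The shuttle is home between the green marks at (347,240) with its vial standing, and the spares, jar and beaker have not moved. The tool is clear of everything, so I'm handing in.

```bash
python3 -c "
from rig import manip
print(manip.sign_off())"
```

```text
the job is handed in; nothing more can be done
None
```

The shuttle was pushed to the slot corner and then home against the end stop between the green marks; its vial is still standing, the neighbouring objects look unmoved, and the job was handed in at about 12 s of the 45 s limit.

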